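# Lid the incense bowl, then take off the outer cover

### The arm

A 7-joint arm with a two-finger parallel gripper is mounted at the origin on the work surface. World frame = base frame: x ahead of the robot, y to its left, z up, the work surface at z = 0. Lengths are in m, angles in degrees, forces in N, time in s.
With the tool pointing down it reaches from about 0.425 to 1.025 m from the base axis. Payload 3.6 kg.
Tool frame: the origin (TCP) lies at the very end of the fingers, on their centre line; the grasp point (between the pads) lies 19 mm behind it; z points along the fingers, y is the line along which they close (so a half turn about z gives the same grasp; the last joint's range is limited). The gripper opens to 85 mm and grips with 20 to 120 N. Pads are 22 mm wide; open, the fingers measure 114 mm over their backs; the gripper's body (76 mm by 85 mm) begins 54 mm behind the grasp point. The pads swing forward as they close: fully open they stand 13 mm farther back than shut.
Start: joints at [-77.779, 33.873, 2.773, 92.16, -1.908, 54.013, -1.931], TCP at [0.219, 0.691, 0.231] pointing down, gripper open.
Joint ranges: [-153.93, 153.93], [-27.13, 128.08], [-72.61, 78.16], [10.71, 143.7], [-87.88, 267.88], [4.46, 118.87], [-176.78, 176.78]. Speed limits (degrees/s): [147.25, 147.25, 180, 180, 180, 180, 180].

### API

Orientations are given as [roll, pitch, yaw] about the fixed x, y, z axes, in that order (R = Rz(yaw) Ry(pitch) Rx(roll)).
In Python, from cell import robot gives the robot as it stands.
- The arm moves only by the tool play_rows, never from a script. Its argument "steps" is a list of rows, each a list of 7 numbers: the shift along the tool's x, y, z in m, then the turn, a rotation vector about the tool's x, y, z in degrees, then the opening, from 0 (shut) to 1 (fully open). In form: [[dx, dy, dz, wx, wy, wz, jaw], ...]. A call has 1 to 8 rows; each row shifts and turns the commanded pose from where the row before left it, along the tool's axes as they then stand; what a row does not reach is not made up. A row lasts 1/8 s, in which the tool goes at most 62.5 mm and 10.7 degrees, less where a joint would pass 70% of its speed; a pose out of reach is approached as far as the arm can. A call is refused whole if a number of a shift passes 0.0625 or a number of a turn 10.7, either way. A call with a gripper value outside its range is refused whole. The fingers move at their own pace and stop on an object; the grip force is fixed at half the most. Time passes only in rows, so rows that do not move let the fingers close. It gives the time, the measured TCP pose, the force, the opening and the grip force at its end, in the units of the state.
- robot.read_state(): the state, without advancing time (a new reading comes with each control period).
- robot.snapshot(name): name is "scene" or "top" or "wrist"; returns a dict with "img" (420x560x3 uint8, blue, green, red), "intrinsics" (3x3 intrinsics, pixels), "dist_coeffs" ([k1, k2, p1, p2, k3] as OpenCV has them; the pictures are not rectified), "pose" (4x4, takes a point from camera to world coordinates); the wrist camera has in their place "hand_eye" (4x4, takes a point from camera to tool coordinates, whose origin is the TCP and whose axes are the flange's). Camera axes: x right, y down, z forward; pixel columns grow to the right and rows downward; lengths in m; the calibration is good to about 2 mm. A picture is of the moment at which its call begins: read the wrist's pose just before it. There is no depth.
- robot.finish_job(): hands the job in; it is judged then, once.
Trained networks look in a picture, given as the dict that the camera call returned (one of the last four; its "shot" number tells which), for a name from the list of things; names that differ only in an ending like _2 or _b are one class to them, and where a whole thing is asked for, a point or a joint stands for the part that bears it (a point fixed in the world has none). Each returns a list of dicts, best first, with "confidence" (0 to 1); they miss things now and then, are a little off and sometimes report something else, mostly with a low value. They report only what shows in the picture. A call takes as long as a camera call.
- robot.masks_of(picture, query): "region" (420x560 bool, what is visible of it) and "extent" ([left, top, right, bottom] in pixels, round what is visible of it).
- robot.spot_point(picture, query): "point" ([column, row] in pixels: a listed point, or the origin of a listed thing).
The state is a dict: "clock": time; "joint_positions": joint angles; "qvel": joint speeds; "joint_torque": joint torques, N m; "ee_pos": TCP position; "tcp_rot": TCP orientation; "wrist_force": force on the tool from outside, world axes, zero at the start; "wrist_torque": the same for the moment, N m; "width": finger opening in m; "gripper_force": force on a finger pad.
Only numpy, scipy, OpenCV 4.12 (cv2) and the standard library are available. Lean on these libraries where they do the work, as an engineer would, in place of code of your own. Each camera call takes 0.05 s, during which the arm holds its last target. There are 200 camera calls.

### The job

The incense bowl is charged with a cone: fetch its two nested lids together by the inner lid's wooden finial, the ceramic outer cover still sitting on it, and set them gently on the bowl, without dropping them, so that the inner lid drops fully home in the mouth. Then take the outer cover alone by its collar, lift it straight up off the finial while the inner lid stays undisturbed in the mouth, and finish still holding the cover level in the gripper, a few centimetres above the top of the finial. Leave the bowl standing where it is and the other loose things on the cabinet alone.

Things in the scene. Friction and masses are not known exactly. Their poses are not given: they have to be found in the camera images.
- bowl_rim (a point): Loose blue ceramic incense bowl, round, 91 mm across at the belly, 55 mm tall, 0.4 kg, standing on the cabinet top, open, with an incense cone in it. The point is the centre of its mouth, level with the top of the rim; z is up. The mouth is 68 mm across inside and the rim is 7 mm wide (82 mm across outside).
- finial (a point): Dark wooden finial of the brass inner lid: upright cylinder, 17 mm diameter, 32 mm tall, on a 10 mm stem; the point is its centre, z up. Nested, its lower end is 4 mm above the top of the cover's collar, from which it rises. Lifting it lifts inner lid (0.13 kg) and the cover resting loosely on it (0.11 kg). With the inner lid home, this point is 66 mm above the bowl's rim.
- flange (a point): The same brass inner lid: centre of the underside of its round flange (82 mm across, 4 mm thick), 66 mm below the finial point. The flange comes to rest on the bowl's rim; below it a plug, 62 mm across, chamfered, 10 mm deep, enters the mouth with 3 mm play all round. Home: this point coincides with bowl_rim.
- collar (a point): Blue ceramic outer cover, 80 mm across, 42 mm tall: its shoulder slopes up to an upright round collar at the top, 36 mm outside, 28 mm bore, 22 mm tall; the finial passes freely through the bore. The point is the collar's centre, 11 mm below its top, 11 mm above the shoulder, 31 mm above the cover's lower edge; nested, 31 mm below the finial point. z up.
- coaster: Cork coaster, 100 mm square, 5 mm thick, fixed, on which the nested lids lie at the start; origin at the centre of its underside.
- caddy_mid (a point): Black plastic remote holder caddy with three remote controls standing in it, 85 x 170 x 100 mm (remotes up to 200 mm high), loose; the point is in its middle, 50 mm up. Leave alone.
- tumbler_mid (a point): Clear glass tumbler, 76 mm across, 95 mm tall, loose; the point is in its middle, 48 mm up. Leave alone.
- torch_mid (a point): Lighter-shaped aluminium torch lying flat, 24 x 62 x 13 mm, loose; the point is its centre. Leave alone.
- cone_box_mid (a point): Cardboard box of incense cones with a green band, 48 x 95 x 28 mm, loose; the point is its centre. Leave alone.
- tealight_mid (a point): White ceramic tealight holder, 66 mm across, 30 mm tall, loose; the point is its centre. Leave alone.

How it is judged (in metres and radians):
On the way:
1. the inner lid is home in the bowl's mouth with the outer cover still nested on it (horizontal distance between flange and bowl_rim below 0.005 m and z of flange in the frame of bowl_rim between -0.003 and 0.003 m and angle between finial's own z axis and vertical below 0.06 rad and z of collar in the frame of finial below -0.027 m), for 0.3 s.
At the end, for the whole second after the job is handed in: Inner lid home on the bowl (centred within 5 mm, height within 3 mm, tilt under 0.06 rad), touched by neither gripper nor cover; bowl upright, within 20 mm of its start; gripper holds the cover still, level within 15 degrees, its lower edge 20 mm or more above the finial's top (horizontal distance between flange and bowl_rim below 0.005 m and z of flange in the frame of bowl_rim between -0.003 and 0.003 m and angle between each of finial, bowl_rim's own z axis and vertical below 0.06 rad and z of collar in the frame of finial above 0.067 m and angle between collar's own z axis and vertical below 0.26 rad and contact force between the fingers and cover above 1 N and contact force between each of cover, the arm, the fingers and inner_lid below 0.1 N and linear speed of cover below 0.03 m/s and distance of bowl_rim from where it was at the start of the episode below 0.02 m); the arm keeps its last pose, push and grip.
It fails at once if the cover is raised off the inner lid (by over 8 mm) anywhere but on the bowl, or the inner lid is unseated (6 mm sideways, 5 mm in height, 0.12 rad) while the cover is off (z of collar in the frame of finial above -0.023 m and not (horizontal distance between flange and bowl_rim below 0.006 m and z of flange in the frame of bowl_rim between -0.005 and 0.005 m and angle between finial's own z axis and vertical below 0.12 rad)).
It fails at once if the lids are dropped: the inner lid falls faster than 0.3 m/s out of the gripper (linear speed of inner_lid above 0.3 m/s and contact force between the fingers and inner_lid below 0.05 N).
It fails at once if the inner lid is banged or pressed on the bowl with more than 45 N (contact force between inner_lid and bowl above 45 N).
It fails at once if the bowl is pushed more than 20 mm (distance of bowl_rim from where it was at the start of the episode above 0.02 m).
It fails at once if the caddy, tumbler, torch, cone box or tealight holder is moved more than 15 mm (distance of any of caddy_mid, tumbler_mid, torch_mid, cone_box_mid, tealight_mid from where it was at the start of the episode above 0.015 m).
It also fails if it takes over 54 s, if anything falls off the work surface, if the arm or the gripper's body presses on something with over 40 N, if the wrist force passes 120 N, or if a joint passes its speed limit or range.

## Working session

There is one attempt and no reset: what is moved stays moved. The work goes in short steps, Python scripts to look and compute and a tool call to move; the robot and the scene stay as the last step left them, time stands still between calls to the robot, and variables do not carry over. Pictures are saved under pics/ and viewed, at most 12 in all, crops included, and the job is handed in when it is done.

Besides the shell and the picture viewer there is one more tool, called after "Emit:" as name(argument=value, ...), one argument or row to a line, values as JSON. play_rows: Moves the arm, as the interface text tells. Its arguments: {"type":"object","properties":{"steps":{"type":"array"}},"required":["steps"]}

```bash
mkdir -p pics; cat > h.py <<'E'
import numpy as np, cv2
from scipy.spatial.transform import Rotation as R
from cell import robot
def campose(p,s=None):
    if "pose" in p: return np.array(p["pose"])
    T=np.eye(4); T[:3,:3]=R.from_euler('xyz',s["tcp_rot"],degrees=True).as_matrix(); T[:3,3]=s["ee_pos"]
    return T@np.array(p["hand_eye"])
def ray(p,uv,T):
    n=cv2.undistortPoints(np.array([[uv]],float),np.array(p["intrinsics"]),np.array(p["dist_coeffs"]))[0,0]
    d=T[:3,:3]@np.r_[n,1]; return T[:3,3],d/np.linalg.norm(d)
def tri(rays):
    A=sum(np.eye(3)-np.outer(d,d) for o,d in rays); b=sum((np.eye(3)-np.outer(d,d))@o for o,d in rays)
    x=np.linalg.solve(A,b); return x,[np.linalg.norm(np.cross(x-o,d)) for o,d in rays]
def atz(r,z): return r[0]+r[1]*(z-r[0][2])/r[1][2]
E
python3 - <<'E'
from h import *
s=robot.read_state(); print({k:np.round(v,3).tolist() for k,v in s.items()})
P={}
for n in("scene","top","wrist"):
    p=P[n]=robot.snapshot(n); cv2.imwrite(f"pics/{n}0.png",p["img"])
for q in["bowl_rim","finial","flange","collar","coaster","caddy_mid","tumbler_mid","torch_mid","cone_box_mid","tealight_mid"]:
    rs=[]
    for n,p in P.items():
        r=robot.spot_point(p,q)
        if r: print(q,n,np.round(r[0]["point"],1),round(r[0]["confidence"],2)); 
        if r and r[0]["confidence"]>.3: rs.append(ray(p,r[0]["point"],campose(p,s)))
    if len(rs)>1: x,e=tri(rs); print("   ",x.round(4),np.round(e,4))
E
```

```text
{'clock': 0.0, 'joint_positions': [-77.779, 33.926, 2.769, 92.237, -1.909, 54.014, -1.931], 'qvel': [-0.004, 0.14, 0.016, -0.007, 0.002, -0.053, 0.005], 'joint_torque': [-0.0, -54.868, 1.546, -19.812, 0.009, 0.009, -0.0], 'ee_pos': [0.219, 0.69, 0.23], 'tcp_rot': [-179.869, 0.008, 162.425], 'wrist_force': [0.454, 0.782, -0.102], 'wrist_torque': [-0.003, 0.011, -0.009], 'gripper_force': 0.0, 'width': 0.085}
bowl_rim scene [281.9 147.2] 0.87
bowl_rim top [361.4 246.9] 0.98
    [ 0.477  -0.1814  0.0625] [0.0025 0.0025]
finial scene [313.7 242.5] 0.44
finial top [276.7 147.4] 0.62
    [0.651  0.0748 0.1403] [0.0835 0.0835]
flange scene [313.4 253.5] 0.72
flange top [233.1 215.1] 0.7
    [0.5752 0.119  0.0172] [0.0047 0.0047]
collar scene [315.6 248. ] 0.96
collar top [236.1 208.4] 0.71
    [0.5798 0.1148 0.0434] [0.005 0.005]
coaster scene [312.9 261.9] 0.66
coaster top [235.3 209.1] 0.91
    [ 0.5879  0.1222 -0.0018] [0.004 0.004]
caddy_mid scene [328.  379.6] 0.82
caddy_mid top [133.4 157.1] 0.67
    [0.7266 0.3735 0.0463] [0.0022 0.0022]
tumbler_mid scene [185.5 197.6] 0.95
tumbler_mid top [349.8 138.4] 0.73
    [ 0.7601 -0.1804  0.0347] [0.0035 0.0035]
torch_mid top [278.3 295.7] 0.7
cone_box_mid scene [227.1 253.8] 0.73
cone_box_mid top [277.3 147.7] 0.8
    [0.747  0.0067 0.0139] [0.0009 0.0009]
tealight_mid scene [259.1 109.7] 0.69
tealight_mid top [448.8 272.6] 0.61
    [ 0.4131 -0.4063  0.0058] [0.0001 0.0001]
```

View pics/scene0.png

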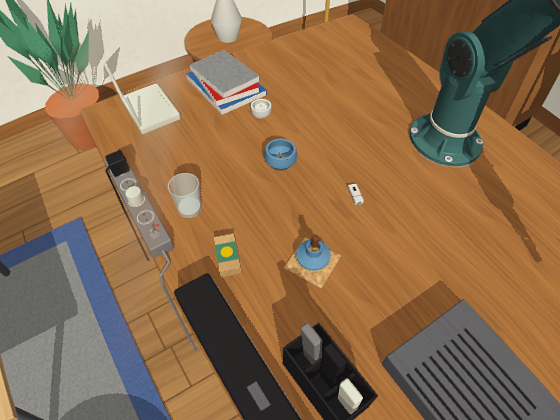

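View pics/top0.png

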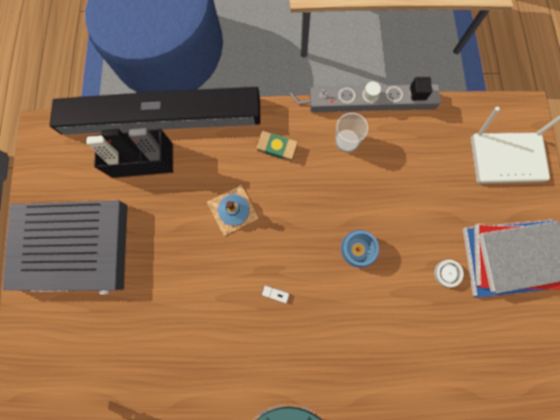

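Both pictures match the network's reports: the lids are at scene (313,250) and top (233,208), and the bowl is at scene (281,152) and top (361,248). I'll approach the lids now.

Emit:
play_rows(
  steps=[
    [-0.02, -0.018, -0.005, 0, 0, 0, 1],
    [-0.043, -0.036, 0, 0, 0, 0, 1],
    [-0.043, -0.036, 0, 0, 0, 0, 1],
    [-0.043, -0.036, 0, 0, 0, 0, 1],
    [-0.043, -0.036, 0, 0, 0, 0, 1],
    [-0.043, -0.036, 0, 0, 0, 0, 1],
    [-0.043, -0.036, 0, 0, 0, 0, 1],
    [-0.043, -0.036, 0, 0, 0, 0, 1],
  ],
)

```text
clock: 2.65
ee_pos: [0.4445, 0.3354, 0.2367]
tcp_rot: [179.9, 0.0, 162.4]
wrist_force: [1.0, 0.4, -0.2]
width: 0.0853
gripper_force: 0.0
```

Emit:
play_rows(
  steps=[
    [-0.043, -0.036, 0, 0, 0, 0, 1],
    [-0.043, -0.036, 0, 0, 0, 0, 1],
    [-0.043, -0.036, 0, 0, 0, 0, 1],
    [-0.043, -0.036, 0, 0, 0, 0, 1],
    [-0.023, -0.02, 0, 0, 0, 0, 1],
    [0, 0, 0, 0, 0, 0, 1],
  ],
)

```text
clock: 3.4
ee_pos: [0.5813, 0.1179, 0.2365]
tcp_rot: [-179.9, 0.1, 162.1]
wrist_force: [-0.4, 0.6, -0.4]
width: 0.0852
gripper_force: 0.0
```

```bash
python3 - <<'E'
from h import *
s=robot.read_state(); print(s["clock"],np.round(s["ee_pos"],4),np.round(s["tcp_rot"],3),np.round(s["joint_positions"],1),s["wrist_force"])
p=robot.snapshot("wrist"); cv2.imwrite("pics/w1.png",p["img"]); T=campose(p,s); print(np.round(p["hand_eye"],3))
for q,z in(("finial",.081),("collar",.05),("flange",.015)):
    for r in robot.spot_point(p,q)[:2]: print(q,np.round(r["point"],1),round(r["confidence"],2),atz(ray(p,r["point"],T),z).round(4))
E
```

```text
3.4 [0.5813 0.1179 0.2365] [-1.79946e+02  9.50000e-02  1.62066e+02] [-21.5  24.1   7.6 109.6  -4.1  46.4  60.3] [-0.36353726  0.63450343 -0.36356346]
[[ 0.001 -0.955 -0.298  0.076]
 [ 1.     0.001 -0.    -0.   ]
 [ 0.    -0.298  0.955 -0.142]
 [ 0.     0.     0.     1.   ]]
finial [289.1 187.6] 0.59 [0.5869 0.1183 0.081 ]
collar [290.1 172.8] 0.74 [0.5817 0.1211 0.05  ]
flange [289.5 173.5] 0.67 [0.59   0.1181 0.015 ]
```

View pics/w1.png

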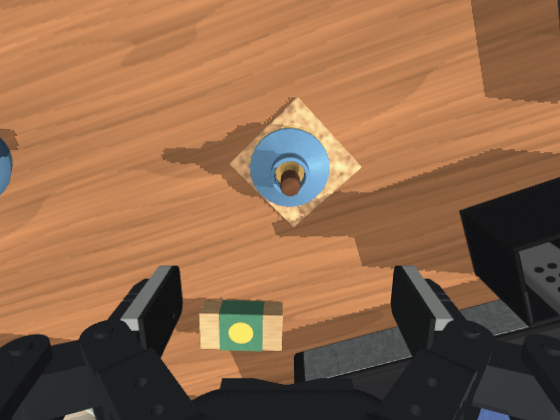

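The wrist view shows the nested lids at (290,170), with the finial standing from about (291,172) up to its top at (290,188). I'll descend partway and look again.

Emit:
play_rows(
  steps=[
    [-0.0026, 0.002, 0.03, 0, 0, 0, 1],
    [0, 0, 0.04, 0, 0, 0, 1],
    [0, 0, 0.03, 0, 0, 0, 1],
    [0, 0, 0, 0, 0, 0, 1],
  ],
)

```text
clock: 4.1
ee_pos: [0.5803, 0.1241, 0.1343]
tcp_rot: [-179.9, -0.3, 162.6]
wrist_force: [-0.3, -1.0, 1.2]
width: 0.0853
gripper_force: 0.0
```

```bash
python3 - <<'E'
from h import *
s=robot.read_state(); print(s["clock"],np.round(s["ee_pos"],4),np.round(s["tcp_rot"],3))
p=robot.snapshot("wrist"); cv2.imwrite("pics/w2.png",p["img"]); T=campose(p,s)
for q,z in(("finial",.081),("collar",.05),("flange",.015)):
    for r in robot.spot_point(p,q)[:2]: print(q,np.round(r["point"],1),round(r["confidence"],2),atz(ray(p,r["point"],T),z).round(4))
K=np.array(p["intrinsics"]);D=np.array(p["dist_coeffs"]);Ti=np.linalg.inv(T)
for z in(.065,.081,.097): print(z,cv2.projectPoints((Ti@np.r_[s["ee_pos"][:2],z,1])[:3],np.zeros(3),np.zeros(3),K,D)[0].ravel())
E
```

```text
4.1 [0.5803 0.1241 0.1343] [-179.868   -0.293  162.584]
finial [281.3 233.7] 0.87 [0.5838 0.1196 0.081 ]
collar [281.  213.1] 0.75 [0.5816 0.1196 0.05  ]
flange [284.7 195.8] 0.73 [0.5806 0.1223 0.015 ]
0.065 [286.90450682 216.94397586]
0.081 [286.87435304 226.19494833]
0.097 [286.83945457 236.90527985]
```

View pics/w2.png

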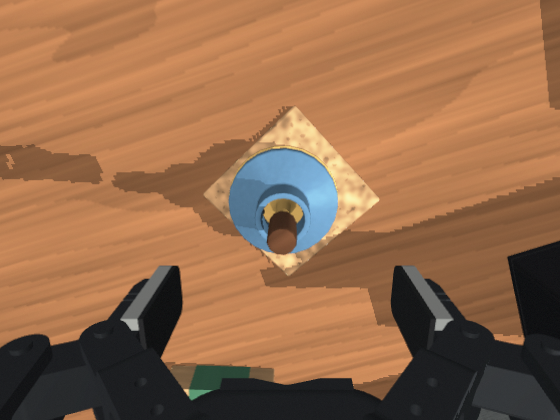

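The finial stands from about (283,213) to its top at (282,238), slightly left of the fingers' midline at column 286.

```bash
python3 - <<'E'
from h import *
for i in range(3):
    s=robot.read_state(); print(s["clock"],np.round(s["ee_pos"],4),np.round(s["qvel"],2).tolist())
    p=robot.snapshot("wrist"); T=campose(p,s)
    r=robot.spot_point(p,"finial")[0]; x=atz(ray(p,r["point"],T),.081); print(np.round(r["point"],1),x.round(4), (R.from_euler('xyz',s["tcp_rot"],degrees=True).inv().apply(x-s["ee_pos"])).round(4))
E
```

```text
4.3 [0.5839 0.1236 0.1379] [0.22, -0.31, 0.26, 0.06, 0.0, -0.19, 0.01]
[279.2 226.8] [0.5847 0.1188 0.081 ] [-0.0021 -0.0044  0.0569]
4.4 [0.5839 0.1232 0.1378] [0.33, 0.18, -0.05, 0.35, -0.02, 0.1, 0.15]
[283.  224.9] [0.5842 0.1209 0.081 ] [-0.0008 -0.0022  0.0568]
4.5 [0.5836 0.1229 0.1374] [0.06, 0.28, -0.09, 0.28, -0.02, -0.04, -0.05]
[282.1 223.7] [0.5828 0.1204 0.081 ] [ 0.0001 -0.0027  0.0564]
```

Emit:
play_rows(
  steps=[
    [-0.001, -0.003, 0, 0, 0, 0, 1],
    [0, 0, 0.025, 0, 0, 0, 1],
    [0, 0, 0.025, 0, 0, 0, 1],
    [0, 0, 0.015, 0, 0, 0, 1],
    [0, 0, 0.005, 0, 0, 0, 1],
    [0, 0, 0, 0, 0, 0, 1],
    [0, 0, 0, 0, 0, 0, 1],
  ],
)

```text
clock: 5.48
ee_pos: [0.5836, 0.1196, 0.0671]
tcp_rot: [180.0, 0.1, 162.4]
wrist_force: [-0.9, 0.4, 0.4]
width: 0.085
gripper_force: 0.0
```

```bash
python3 - <<'E'
from h import *
s=robot.read_state(); print(s["clock"],np.round(s["ee_pos"],4),np.round(s["tcp_rot"],3),np.round(s["wrist_force"],1))
p=robot.snapshot("wrist"); cv2.imwrite("pics/w3.png",p["img"])
E
```

```text
5.475 [0.5836 0.1196 0.0671] [1.79955e+02 7.60000e-02 1.62420e+02] [-0.9  0.4  0.4]
```

View pics/w3.png

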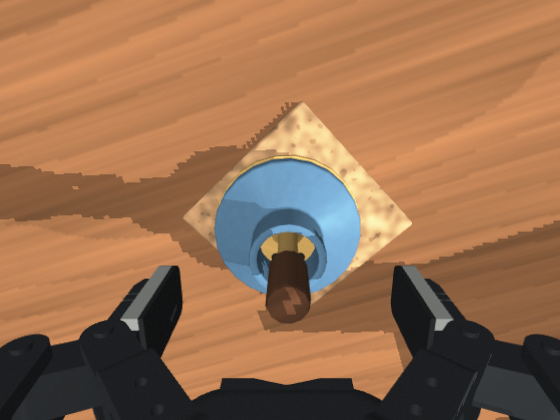

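The finial, at column 288, is centred between the pads at 180 and 392. I'll close.

Emit:
play_rows(
  steps=[
    [0, 0, 0, 0, 0, 0, 0.5],
    [0, 0, 0, 0, 0, 0, 0.3],
    [0, 0, 0, 0, 0, 0, 0],
    [0, 0, 0, 0, 0, 0, 0],
    [0, 0, 0, 0, 0, 0, 0],
    [0, 0, 0, 0, 0, 0, 0],
    [0, 0, 0, 0, 0, 0, 0],
  ],
)

```text
clock: 6.4
ee_pos: [0.5831, 0.1197, 0.0664]
tcp_rot: [180.0, 0.0, 162.4]
wrist_force: [0.9, 0.9, 2.1]
width: 0.0152
gripper_force: 58.4
```

Emit:
play_rows(
  steps=[
    [0, 0, -0.003, 0, 0, 0, 0],
    [0, 0, -0.008, 0, 0, 0, 0],
    [0, 0, -0.014, 0, 0, 0, 0],
    [0, 0, -0.02, 0, 0, 0, 0],
    [0, 0, -0.02, 0, 0, 0, 0],
    [0, 0, -0.02, 0, 0, 0, 0],
    [0, 0, -0.01, 0, 0, 0, 0],
    [0, 0, -0.005, 0, 0, 0, 0],
  ],
)

```text
clock: 7.4
ee_pos: [0.583, 0.1196, 0.1672]
tcp_rot: [180.0, 0.0, 162.4]
wrist_force: [0.1, -0.1, -2.5]
width: 0.0155
gripper_force: 58.5
```

```bash
python3 - <<'E'
from h import *
s=robot.read_state(); print(s["clock"],np.round(s["ee_pos"],4),np.round(s["tcp_rot"],3),np.round(s["wrist_force"],1))
p=robot.snapshot("wrist"); cv2.imwrite("pics/w4.png",p["img"]); T=campose(p,s)
i=R.from_euler('xyz',s["tcp_rot"],degrees=True).inv()
P=[(n,robot.snapshot(n)) for n in("top","scene")]
rs=[]
for n,p in P:
    r=robot.spot_point(p,"bowl_rim")[0]; q=ray(p,r["point"],campose(p)); print(n,np.round(r["point"],1),atz(q,.055).round(4)); rs.append(q)
    m=robot.masks_of(p,"bowl_rim")[0]; c=np.array(m["extent"]).reshape(2,2).mean(0); print(m["extent"],atz(ray(p,c,campose(p)),.045).round(4))
print(tri(rs))
E
```

```text
7.4 [0.583  0.1196 0.1672] [1.79970e+02 4.60000e-02 1.62421e+02] [ 0.1 -0.1 -2.5]
top [362.5 249.2] [ 0.474  -0.1868  0.055 ]
[342.6, 227.8, 375.7, 268.1] [ 0.478  -0.1809  0.045 ]
scene [353.2 191.3] [0.4058 0.0401 0.055 ]
[263.3, 133.8, 295.4, 169.3] [ 0.4807 -0.1838  0.045 ]
(array([ 0.42266058, -0.08992704,  0.02318239]), [np.float64(0.11376813908346504), np.float64(0.1137681390834652)])
```

View pics/w4.png

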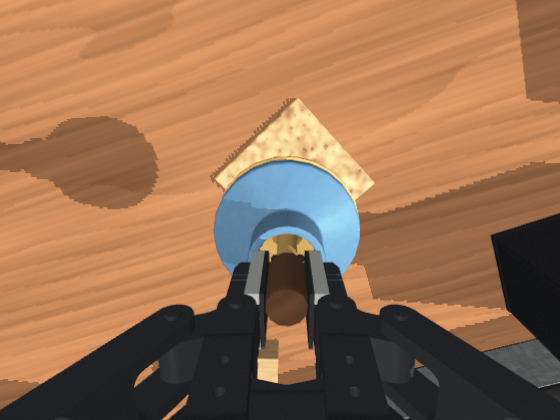

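The lids are held level on the finial with the cover seated on the brass flange. I'll carry them to a spot where the wrist camera sees the bowl ahead of the lids.

Emit:
play_rows(
  steps=[
    [-0.004, -0.012, -0.005, 0, 0, 0, 0],
    [-0.0075, -0.024, -0.008, 0, 0, 0, 0],
    [-0.011, -0.034, -0.007, 0, 0, 0, 0],
    [-0.0127, -0.04, 0, 0, 0, 0, 0],
    [-0.0127, -0.04, 0, 0, 0, 0, 0],
    [-0.0127, -0.04, 0, 0, 0, 0, 0],
    [-0.0127, -0.04, 0, 0, 0, 0, 0],
    [-0.011, -0.034, 0, 0, 0, 0, 0],
  ],
)

```text
clock: 8.75
ee_pos: [0.5828, -0.161, 0.1866]
tcp_rot: [-179.9, 0.0, 162.3]
wrist_force: [0.1, 0.8, -2.5]
width: 0.0153
gripper_force: 58.6
```

Emit:
play_rows(
  steps=[
    [-0.0075, -0.024, 0, 0, 0, 0, 0],
    [-0.0045, -0.014, 0, 0, 0, 0, 0],
    [-0.004, -0.012, 0, 0, 0, 0, 0],
    [-0.0015, -0.005, 0, 0, 0, 0, 0],
    [0, 0, 0, 0, 0, 0, 0],
    [0, 0, 0, 0, 0, 0, 0],
    [0, 0, 0, 0, 0, 0, 0],
  ],
)

```text
clock: 9.62
ee_pos: [0.5838, -0.2143, 0.1863]
tcp_rot: [180.0, -0.0, 162.5]
wrist_force: [0.0, 0.1, -2.1]
width: 0.0153
gripper_force: 58.7
```

```bash
python3 - <<'E'
from h import *
s=robot.read_state(); print(s["clock"],np.round(s["ee_pos"],4),np.round(s["tcp_rot"],3),np.round(s["wrist_force"],1),s["width"])
p=robot.snapshot("wrist"); cv2.imwrite("pics/w5.png",p["img"]); T=campose(p,s)
i=R.from_euler('xyz',s["tcp_rot"],degrees=True).inv()
r=robot.spot_point(p,"bowl_rim")[0]; x=atz(ray(p,r["point"],T),.055); print(np.round(r["point"],1),r["confidence"],x.round(4),i.apply(x-s["ee_pos"]).round(4))
for r in robot.masks_of(p,"bowl_rim")[:2]: print(r["extent"],r["confidence"])
E
```

```text
9.625 [ 0.5838 -0.2143  0.1863] [ 1.79976e+02 -1.40000e-02  1.62505e+02] [ 0.   0.1 -2.1] 0.01528778652270507
[282.6  33.5] 0.96 [ 0.4759 -0.1832  0.055 ] [ 0.1122 -0.0029  0.1313]
[222.6, 1.7, 343.5, 102.9] 0.84
```

View pics/w5.png

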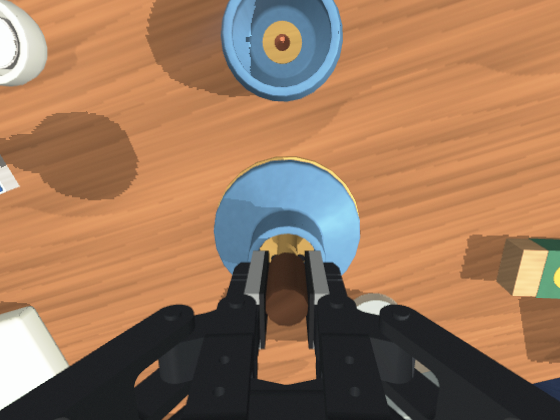

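The bowl's mouth is at about (283,34) and the cover is centred at column 287. The near edge of the brass flange is at (287,157). I'll move over the bowl and lower to a hover.

Emit:
play_rows(
  steps=[
    [0.008, -0.0003, 0, 0, 0, 0, 0],
    [0.016, -0.0004, 0, 0, 0, 0, 0],
    [0.024, -0.0006, 0, 0, 0, 0, 0],
    [0.026, -0.0006, 0, 0, 0, 0, 0],
    [0.02, -0.0005, 0.005, 0, 0, 0, 0],
    [0.012, -0.0004, 0.01, 0, 0, 0, 0],
    [0.006, -0.0002, 0.012, 0, 0, 0, 0],
    [0, 0, 0.012, 0, 0, 0, 0],
  ],
)

```text
clock: 10.78
ee_pos: [0.4759, -0.1843, 0.1464]
tcp_rot: [-180.0, 0.0, 162.4]
wrist_force: [0.2, 0.4, -3.5]
width: 0.0152
gripper_force: 58.7
```

Emit:
play_rows(
  steps=[
    [0, 0, 0.01, 0, 0, 0, 0],
    [0, 0, 0.004, 0, 0, 0, 0],
    [0, 0, 0, 0, 0, 0, 0],
    [0, 0, 0, 0, 0, 0, 0],
    [0, 0, 0, 0, 0, 0, 0],
    [0, 0, 0, 0, 0, 0, 0],
  ],
)

```text
clock: 11.52
ee_pos: [0.4761, -0.1844, 0.1336]
tcp_rot: [180.0, 0.0, 162.4]
wrist_force: [0.1, 1.0, -2.5]
width: 0.0152
gripper_force: 58.7
```

```bash
python3 - <<'E'
from h import *
s=robot.read_state(); print(s["clock"],np.round(s["ee_pos"],4),np.round(s["tcp_rot"],3),np.round(s["wrist_force"],1),s["width"])
p=robot.snapshot("wrist"); T=campose(p,s); im=p["img"].copy()
K=np.array(p["intrinsics"]);D=np.array(p["dist_coeffs"]);E=np.linalg.inv(np.array(p["hand_eye"]))
def circ(r,dz,col,cx=0,cy=0):
    a=np.linspace(-1.9,1.9,200); P=np.c_[cx+r*np.cos(a),cy+r*np.sin(a),np.full(200,dz)]
    q=cv2.projectPoints(P@E[:3,:3].T+E[:3,3],np.zeros(3),np.zeros(3),K,D)[0]
    for u,v in q[:,0]:
        if 0<=u<560 and 0<=v<420: im[int(v),int(u)]=col
h=s["ee_pos"][2]
circ(.041,.048,(0,255,0)); circ(.041,h-.055,(0,0,255)); circ(.034,h-.055,(255,0,255))
cv2.imwrite("pics/w6.png",cv2.resize(np.vstack([im])[60:300,120:440],None,fx=2.5,fy=2.5,interpolation=cv2.INTER_NEAREST))
print([(r["point"],r["confidence"]) for r in robot.spot_point(p,"bowl_rim")])
E
```

```text
11.525 [ 0.4761 -0.1844  0.1336] [1.79999e+02 3.70000e-02 1.62425e+02] [ 0.1  1.  -2.5] 0.015231422861925525
[]
```

View pics/w6.png

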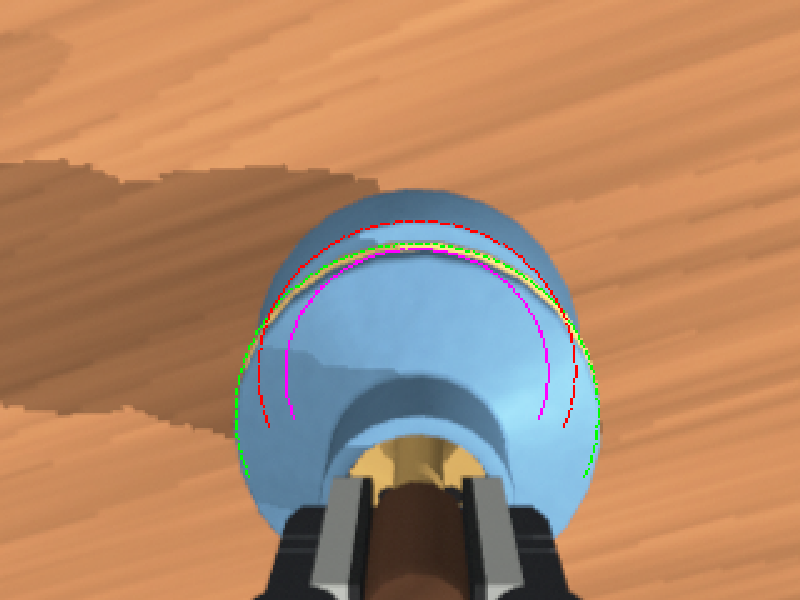

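The flange's visible arc matches its predicted circle centred on the TCP, and the bowl's rim edge matches the red circle. The lids are therefore centred to about 1 mm, and I'll lower them slowly.

Emit:
play_rows(
  steps=[
    [0, 0, 0.004, 0, 0, 0, 0],
    [0, 0, 0.004, 0, 0, 0, 0],
    [0, 0, 0.004, 0, 0, 0, 0],
    [0, 0, 0.003, 0, 0, 0, 0],
    [0, 0, 0.002, 0, 0, 0, 0],
    [0, 0, 0, 0, 0, 0, 0],
    [0, 0, 0, 0, 0, 0, 0],
  ],
)

```text
clock: 12.5
ee_pos: [0.476, -0.1843, 0.1164]
tcp_rot: [180.0, 0.0, 162.4]
wrist_force: [0.5, 1.0, -3.0]
width: 0.0156
gripper_force: 58.7
```

Emit:
play_rows(
  steps=[
    [0, 0, 0.0015, 0, 0, 0, 0],
    [0, 0, 0.0015, 0, 0, 0, 0],
    [0, 0, 0.0015, 0, 0, 0, 0],
    [0, 0, 0, 0, 0, 0, 0],
    [0, 0, 0, 0, 0, 0, 0],
  ],
)

```text
clock: 13.12
ee_pos: [0.476, -0.1844, 0.1118]
tcp_rot: [-180.0, 0.0, 162.4]
wrist_force: [1.3, -0.5, -3.1]
width: 0.0152
gripper_force: 58.7
```

Emit:
play_rows(
  steps=[
    [0, 0, 0.0015, 0, 0, 0, 0],
    [0, 0, 0.001, 0, 0, 0, 0],
    [0, 0, 0.001, 0, 0, 0, 0],
    [0, 0, 0, 0, 0, 0, 0],
    [0, 0, 0, 0, 0, 0, 0],
  ],
)

```text
clock: 13.75
ee_pos: [0.476, -0.1843, 0.1083]
tcp_rot: [-180.0, 0.0, 162.4]
wrist_force: [-0.7, -0.4, -3.2]
width: 0.0154
gripper_force: 58.7
```

Emit:
play_rows(
  steps=[
    [0, 0, 0.0007, 0, 0, 0, 0],
    [0, 0, 0.0005, 0, 0, 0, 0],
    [0, 0, 0, 0, 0, 0, 0],
    [0, 0, 0, 0, 0, 0, 0],
  ],
)

```text
clock: 14.25
ee_pos: [0.476, -0.1843, 0.1071]
tcp_rot: [-180.0, 0.0, 162.4]
wrist_force: [-0.1, 0.7, -3.2]
width: 0.0151
gripper_force: 58.7
```

Emit:
play_rows(
  steps=[
    [0, 0, 0.0005, 0, 0, 0, 0],
    [0, 0, 0, 0, 0, 0, 0],
    [0, 0, 0.0005, 0, 0, 0, 0],
    [0, 0, 0, 0, 0, 0, 0],
    [0, 0, 0, 0, 0, 0, 0],
  ],
)

```text
clock: 14.88
ee_pos: [0.4761, -0.1843, 0.1063]
tcp_rot: [180.0, 0.0, 162.4]
wrist_force: [0.8, 0.1, 0.2]
width: 0.0154
gripper_force: 59.2
```

Contact: the bowl now carries the weight. I'll release.

Emit:
play_rows(
  steps=[
    [0, 0, 0.0003, 0, 0, 0, 0],
    [0, 0, 0, 0, 0, 0, 0],
    [0, 0, 0, 0, 0, 0, 0.4],
    [0, 0, 0, 0, 0, 0, 0.7],
    [0, 0, 0, 0, 0, 0, 1],
    [0, 0, 0, 0, 0, 0, 1],
    [0, 0, 0, 0, 0, 0, 1],
  ],
)

```text
clock: 15.75
ee_pos: [0.476, -0.1843, 0.1058]
tcp_rot: [-180.0, -0.0, 162.4]
wrist_force: [-0.8, 0.5, -0.3]
width: 0.0854
gripper_force: 0.0
```

```bash
python3 - <<'E'
from h import *
s=robot.read_state(); print(s["clock"],np.round(s["ee_pos"],4),np.round(s["tcp_rot"],3),np.round(s["wrist_force"],1),s["width"])
p=robot.snapshot("wrist"); T=campose(p,s); im=p["img"].copy()
K=np.array(p["intrinsics"]);D=np.array(p["dist_coeffs"]);E=np.linalg.inv(np.array(p["hand_eye"]))
def circ(r,dz,col,cx=0,cy=0,w=1.9):
    a=np.linspace(-w,w,200); P=np.c_[cx+r*np.cos(a),cy+r*np.sin(a),np.full(200,dz)]
    q=cv2.projectPoints(P@E[:3,:3].T+E[:3,3],np.zeros(3),np.zeros(3),K,D)[0]
    for u,v in q[:,0]:
        if 0<=u<560 and 0<=v<420: im[int(v),int(u)]=col
h=s["ee_pos"][2]
circ(.041,h-.059,(0,255,0)); circ(.018,h-.101,(0,0,255),w=3.1);circ(.0085,h-.137,(255,255,0),w=3.1)
cv2.imwrite("pics/w7.png",cv2.resize(im[80:320,120:440],None,fx=2.5,fy=2.5,interpolation=cv2.INTER_NEAREST))
E
```

```text
15.75 [ 0.476  -0.1843  0.1058] [-179.998   -0.     162.424] [-0.8  0.5 -0.3] 0.08537230942219999
```

View pics/w7.png

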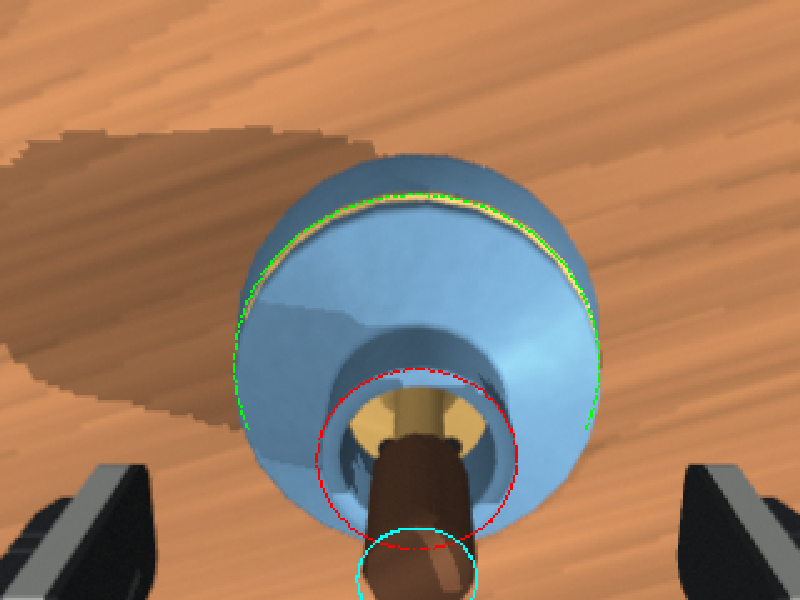

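The flange sits home on the rim, matching the predicted arc, and the cover is nested with its collar near (418,455). I'll lower onto the collar.

Emit:
play_rows(
  steps=[
    [0, 0, 0.006, 0, 0, 0, 1],
    [0, 0, 0.008, 0, 0, 0, 1],
    [0, 0, 0.007, 0, 0, 0, 1],
    [0, 0, 0.003, 0, 0, 0, 1],
    [0, 0, 0, 0, 0, 0, 1],
    [0, 0, 0, 0, 0, 0, 1],
  ],
)

```text
clock: 16.55
ee_pos: [0.4761, -0.1844, 0.0819]
tcp_rot: [180.0, 0.0, 162.4]
wrist_force: [0.0, -0.1, 0.8]
width: 0.0853
gripper_force: 0.0
```

Emit:
play_rows(
  steps=[
    [0, 0, 0, 0, 0, 0, 0.7],
    [0, 0, 0, 0, 0, 0, 0.55],
    [0, 0, 0, 0, 0, 0, 0.5],
    [0, 0, 0, 0, 0, 0, 0.46],
    [0, 0, 0, 0, 0, 0, 0.3],
    [0, 0, 0, 0, 0, 0, 0.2],
    [0, 0, 0, 0, 0, 0, 0.2],
  ],
)

```text
clock: 17.42
ee_pos: [0.4761, -0.1843, 0.0822]
tcp_rot: [180.0, 0.0, 162.4]
wrist_force: [-1.5, 1.8, 6.2]
width: 0.0337
gripper_force: 59.4
```

Emit:
play_rows(
  steps=[
    [0, 0, -0.001, 0, 0, 0, 0.2],
    [0, 0, -0.002, 0, 0, 0, 0.2],
    [0, 0, -0.003, 0, 0, 0, 0.2],
    [0, 0, -0.004, 0, 0, 0, 0.2],
    [0, 0, 0, 0, 0, 0, 0.2],
    [0, 0, 0, 0, 0, 0, 0.2],
  ],
)

```text
clock: 18.18
ee_pos: [0.476, -0.1844, 0.0919]
tcp_rot: [-180.0, 0.0, 162.4]
wrist_force: [-0.4, 0.3, -1.1]
width: 0.0341
gripper_force: 59.7
```

```bash
python3 - <<'E'
from h import *
s=robot.read_state(); print(s["clock"],np.round(s["ee_pos"],4),np.round(s["tcp_rot"],3),np.round(s["wrist_force"],1),s["width"])
p=robot.snapshot("wrist"); cv2.imwrite("pics/w8.png",p["img"])
E
```

```text
18.175 [ 0.476  -0.1844  0.0919] [-1.79999e+02  8.00000e-03  1.62423e+02] [-0.4  0.3 -1.1] 0.03408582789265387
```

View pics/w8.png

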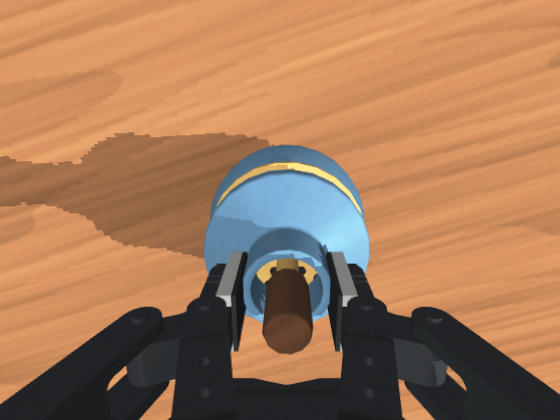

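The cover is alone in the gripper (1.1 N), and the finial stands free at the bore's centre (288,300) with the flange undisturbed. I'll continue the straight lift.

Emit:
play_rows(
  steps=[
    [0, 0, -0.008, 0, 0, 0, 0.2],
    [0, 0, -0.014, 0, 0, 0, 0.2],
    [0, 0, -0.018, 0, 0, 0, 0.2],
    [0, 0, -0.018, 0, 0, 0, 0.2],
    [0, 0, -0.018, 0, 0, 0, 0.2],
    [0, 0, -0.016, 0, 0, 0, 0.2],
    [0, 0, -0.01, 0, 0, 0, 0.2],
    [0, 0, -0.004, 0, 0, 0, 0.2],
  ],
)

```text
clock: 19.23
ee_pos: [0.4761, -0.1844, 0.1986]
tcp_rot: [180.0, 0.1, 162.4]
wrist_force: [0.5, 0.1, -1.4]
width: 0.0339
gripper_force: 59.7
```

Emit:
play_rows(
  steps=[
    [0, 0, 0, 0, 0, 0, 0.2],
    [0, 0, 0, 0, 0, 0, 0.2],
    [0, 0, 0, 0, 0, 0, 0.2],
    [0, 0, 0, 0, 0, 0, 0.2],
    [0, 0, 0, 0, 0, 0, 0.2],
  ],
)

```text
clock: 19.85
ee_pos: [0.4759, -0.1843, 0.1977]
tcp_rot: [-180.0, -0.0, 162.4]
wrist_force: [-0.7, -0.2, -0.8]
width: 0.034
gripper_force: 59.7
```

```bash
python3 - <<'E'
from h import *
s=robot.read_state(); print(s["clock"],np.round(s["ee_pos"],4),np.round(s["tcp_rot"],3),np.round(s["wrist_force"],1),s["width"])
ims=[]
p=robot.snapshot("scene"); ims.append(cv2.resize(p["img"][70:220,190:390],(400,300)))
p=robot.snapshot("wrist"); ims.append(cv2.resize(p["img"],(400,300)))
cv2.imwrite("pics/end.png",np.hstack(ims))
E
```

```text
19.85 [ 0.4759 -0.1843  0.1977] [-1.79998e+02 -1.70000e-02  1.62424e+02] [-0.7 -0.2 -0.8] 0.03395192512041292
```

View pics/end.png

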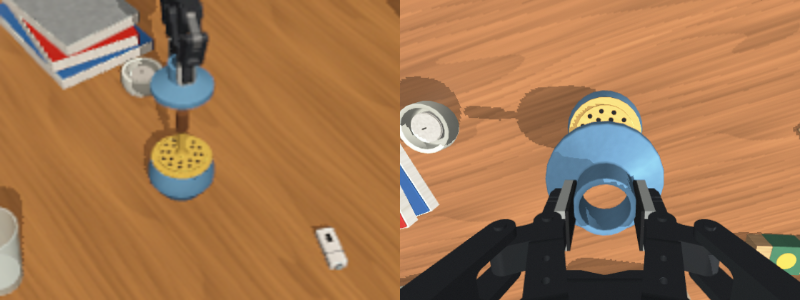

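The brass lid sits flat on the bowl (left, at (182,155)), and the cover is held level above the finial. It was lifted 116 mm, so its lower edge is about 37 mm clear.

```bash
python3 -c "
from cell import robot
print(robot.finish_job())"
```

```text
the job is handed in; nothing more can be done
None
```

I handed the job in at about 20 s; the result was not reported back. In the last pictures the inner lid sits home in the bowl's mouth, and the gripper holds the cover level about 37 mm above the finial's top.

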